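Put the capped spirit burners back in their carrier

ROBOT

A 7-joint arm with a two-finger parallel gripper is mounted at the origin on the work surface. World frame = base frame: x ahead of the robot, y to its left, z up, the work surface at z = 0. Lengths are in m, angles in rad, forces in N, time in s.
With the tool pointing down it reaches from about 0.35 to 0.9 m from the base axis. Payload 19.9 kg.
Tool frame: the origin (TCP) lies between the finger pads; the fingertips stand 19 mm ahead of it and the grasp point (between the pads) is the TCP (manip.tip_reach is the distance from the TCP to the fingertips, in m); z points along the fingers, y is the direction in which the jaws open and shut (so a half turn about z gives the same grasp; the last joint's range is limited). The gripper opens to 85 mm and grips with 20 to 120 N. Pads are 22 mm wide; open, the fingers measure 114 mm over their backs; the gripper's body (76 mm by 85 mm) begins 54 mm behind the grasp point. The pads swing forward as they close: fully open they stand 13 mm farther back than shut.
Start: joints at [1.071, 0.417, -0.01, 1.614, 0.005, 1.111, -0.053], TCP at [0.277, -0.56, 0.25] pointing down, gripper open.
Joint ranges: [-2.81, 2.81], [-0.39, 2.02], [-1.27, 1.25], [0.06, 2.57], [-1.19, 4.33], [0.19, 2], [-2.82, 2.82]. Speed limits (rad/s): [1.89, 1.89, 2.39, 2.39, 3.01, 3.01, 3.01].

INTERFACE

Orientations are given as a unit quaternion [x, y, z, w].
In Python, from cell import manip gives the robot as it stands. The module is installed in compiled form; this text tells all that it offers.
- The arm moves only by the tool arm_command, never from a script. Its arguments are lists of equal length, an entry for each row: "gripper": the gripper's target within -1 to 1 (shut at 1, half-way at 0, fully open at -1); "linear": the shift along the world's x, y, z in m, a list of three; "roll": the turn about the world's z in rad. In form: {"gripper": [gripper, ...], "linear": [[dx, dy, dz], ...], "roll": [roll, ...]}. A call has 1 to 8 rows; each row is the pose to reach, as a shift and turn from the pose commanded when the call began; what a row does not reach only later rows make up. A row lasts 1/12 s, in which the tool goes at most 41.7 mm and 7.16 degrees, less where a joint would pass 70% of its speed; a pose out of reach is approached as far as the arm can. A call with a gripper value outside its range is refused whole. The fingers move at their own pace and stop on an object; "squeeze" is the grip in N (left out, the last holds). Time passes only in rows, so rows that repeat a pose let the fingers close. It gives the time, the measured TCP pose, the force and the opening at its end, in the units of the state.
- manip.get_obs(): the state, without advancing time (a new reading comes with each control period).
- manip.capture(name): name is "scene" or "top" or "wrist"; returns the picture (400x640x3 uint8, red, green, blue); there is no depth.
- manip.calibration(name): a dict with "vertical_fov" (degrees; the focal length in pixels is half the picture's height over the tangent of half this angle, whatever the lens; pixels are square), "cx", "cy" (the principal point, pixels), "R" (3x3) and "t" (3): a world point X has camera coordinates R X + t. Camera axes: x right, y down, z forward; pixel columns grow to the right and rows downward; lengths in m; the calibration is good to about 2 mm. A picture is of the moment at which its call begins: read the wrist's pose just before it. calibration takes no time and is no camera call; for the wrist camera it gives the pose at the moment of the call.
- manip.job_done(): hands the job in, once; it reports no verdict.
The state is a dict: "t": time; "q": joint angles; "joint_vel": joint speeds; "tau": joint torques, N m; "ee_pos": TCP position; "ee_rot": TCP orientation; "force": force on the tool from outside, world axes, zero at the start; "torque": the same for the moment, N m; "width": opening from 0.0 (shut) to 1.0 (fully open).
Only numpy, scipy, OpenCV 4.12 (cv2) and the standard library are available. Lean on these libraries where they do the work, as an engineer would, in place of code of your own. Each camera call takes 0.05 s, during which the arm holds its last target.

TASK

The lesson is over: put the three white-capped spirit burners back into the carrier tray, each standing upright on the floor of the pocket of its own collar's colour, and set down gently, not dropped, as they are glass. Leave the look-alikes with the same collars, the two stoppered flasks and the green burner that has lost its cap, where they stand.

Things in the scene. Friction and masses are not known exactly. Their poses are not given: they have to be found in the camera images.
- burner_blue: Capped spirit burner of the blue group, empty, 92 mm tall, 130 to 210 g: a squat clear glass body (54 mm across at the foot, 64 mm at the widest, 24 mm up), a blue collar 44 mm across from 42 to 50 mm up, and on top a plain white upright cylindrical cap 26 mm across from 50 to 92 mm up. The cap is screwed tight and carries the burner: grip it there. Round, so yaw does not matter. Origin at the centre of the underside, z up along its axis.
- burner_yellow: Capped spirit burner of the yellow group, empty, 92 mm tall, 130 to 210 g: a squat clear glass body (54 mm across at the foot, 64 mm at the widest, 24 mm up), a yellow collar 44 mm across from 42 to 50 mm up, and on top a plain white upright cylindrical cap 26 mm across from 50 to 92 mm up. The cap is screwed tight and carries the burner: grip it there. Round, so yaw does not matter. Origin at the centre of the underside, z up along its axis.
- burner_green: Capped spirit burner of the green group, empty, 92 mm tall, 130 to 210 g: a squat clear glass body (54 mm across at the foot, 64 mm at the widest, 24 mm up), a green collar 44 mm across from 42 to 50 mm up, and on top a plain white upright cylindrical cap 26 mm across from 50 to 92 mm up. The cap is screwed tight and carries the burner: grip it there. Round, so yaw does not matter. Origin at the centre of the underside, z up along its axis.
- pocket_blue: The blue pocket in the carrier tray: a fixed square open-topped blue plastic box, outside 90 x 90 x 24 mm, walls and floor 4 mm thick, so 82 x 82 mm inside. Origin at the centre of its underside, z up, x and y square to its walls (x along the tray); the inner floor is 4 mm above the origin, the rim 24 mm above it. The three pockets stand in a row in the tray, 95 mm centre to centre; which colour comes where varies.
- pocket_yellow: The yellow pocket in the carrier tray: a fixed square open-topped yellow plastic box, outside 90 x 90 x 24 mm, walls and floor 4 mm thick, so 82 x 82 mm inside. Origin at the centre of its underside, z up, x and y square to its walls (x along the tray); the inner floor is 4 mm above the origin, the rim 24 mm above it. The three pockets stand in a row in the tray, 95 mm centre to centre; which colour comes where varies.
- pocket_green: The green pocket in the carrier tray: a fixed square open-topped green plastic box, outside 90 x 90 x 24 mm, walls and floor 4 mm thick, so 82 x 82 mm inside. Origin at the centre of its underside, z up, x and y square to its walls (x along the tray); the inner floor is 4 mm above the origin, the rim 24 mm above it. The three pockets stand in a row in the tray, 95 mm centre to centre; which colour comes where varies.
- carrier: Low light-wood carrier tray that holds the three pockets in a row, fixed to the bench, 294 x 106 mm, 26 mm high, floor and walls 6 mm thick, with a small dark steel grip low on each end. Origin at the centre of its underside, x along its length, z up. The pockets' rims stand 4 mm above the tray's.
- flask_blue: A look-alike to leave: clear glass conical flask, 104 mm tall, 66 mm across at the foot, with a blue collar 44 mm across from 62 to 70 mm up and a black rubber stopper 28 mm across on top. Loose. Origin at the centre of the underside, z up.
- flask_yellow: A look-alike to leave: clear glass conical flask, 104 mm tall, 66 mm across at the foot, with a yellow collar 44 mm across from 62 to 70 mm up and a black rubber stopper 28 mm across on top. Loose. Origin at the centre of the underside, z up.
- bare_burner: A look-alike to leave: spirit burner with the same glass body and a green collar like the green group's, but without a cap: a bare brass wick tube (20 mm across, then 8 mm) stands on the collar instead, 70 mm tall in all. Loose. Origin at the centre of the underside, z up.

How it is judged:
By the outcome, as a careful person would: the job done as asked, in the order asked, and still so for the second after the job is handed in, with the robot touching nothing.
It also fails if it takes over 83 s, if anything falls off the work surface, if the arm or the gripper's body presses on something with over 40 N, if the wrist force passes 120 N, or if a joint passes its speed limit or range.

## Working session

There is one attempt and no reset: what is moved stays moved. The work goes in short steps, Python scripts to look and compute and a tool call to move; the robot and the scene stay as the last step left them, time stands still between calls to the robot, and variables do not carry over. Pictures are saved under pics/ and viewed, and the job is handed in when it is done.

Besides the shell and the picture viewer there is one more tool, called after "Emit:" as a command line: name --pt "numbers of a row" for each row, then --argument value for the rest. arm_command: Moves the arm, as the interface text tells. Its arguments: {"type":"object","properties":{"gripper":{"type":"array","items":{"type":"number"}},"linear":{"type":"array","items":{"type":"array","items":{"type":"number"}}},"roll":{"type":"array","items":{"type":"number"}},"squeeze":{"type":"number"}},"required":["gripper","linear","roll"]}

```bash
mkdir -p pics; python3 - <<'E'
from cell import manip
import cv2
for n in ["scene","top","wrist"]:
    c=manip.calibration(n); print(n,c)
    cv2.imwrite(f"pics/{n}0.png",manip.capture(n)[:,:,::-1])
o=manip.get_obs(); print(o)
E
```

```text
scene {'vertical_fov': 46.58987753563494, 'cx': 312.3506341695486, 'cy': 195.34282333709422, 'R': array([[-0.25028394,  0.96812882, -0.00919394],
       [ 0.79568567,  0.20027469, -0.57164181],
       [-0.5515816 , -0.15038825, -0.82045177]]), 't': array([ 0.18333554, -0.37792826,  1.32474369])}
top {'vertical_fov': 56.232027008455084, 'cx': 324.106430188502, 'cy': 199.33453572477367, 'R': array([[-0.01623013, -0.99986772, -0.00106132],
       [-0.97276996,  0.0160357 , -0.23121736],
       [ 0.23120379, -0.00272027, -0.97290154]]), 't': array([-0.04199008,  0.53862582,  0.78954202])}
wrist {'vertical_fov': 63.0866048481645, 'cx': 320.37821203357663, 'cy': 200.165137377053, 'R': array([[ 4.43644699e-01, -8.96202630e-01,  4.77343199e-04],
       [-8.61379070e-01, -4.26258935e-01,  2.76277792e-01],
       [-2.47397412e-01, -1.22980351e-01, -9.61077704e-01]]), 't': array([-0.62577135, -0.03692243,  0.37734492])}
{'t': 0.15, 'q': array([ 1.07051968,  0.41785389, -0.01030865,  1.6140256 ,  0.00473119,
        1.11071469, -0.05302324]), 'joint_vel': array([-0.00020497, -0.00026753,  0.00126753, -0.00190036, -0.00072165,
        0.00057748, -0.00136882]), 'tau': array([ 1.96056295e-03, -8.64741611e+01,  6.79757372e-01, -4.35051620e+01,
        1.91646611e-02,  5.89659947e-03,  1.04581738e-04]), 'ee_pos': array([ 0.27666203, -0.56015168,  0.24979766]), 'ee_rot': array([ 9.73805158e-01,  2.27383540e-01, -1.62118600e-04, -4.61852668e-04]), 'force': array([ 0.40377943, -0.29021084,  0.58015272]), 'torque': array([-0.03864993, -0.06700889,  0.0170377 ]), 'width': 0.9950493809764561}
```

View pics/scene0.png

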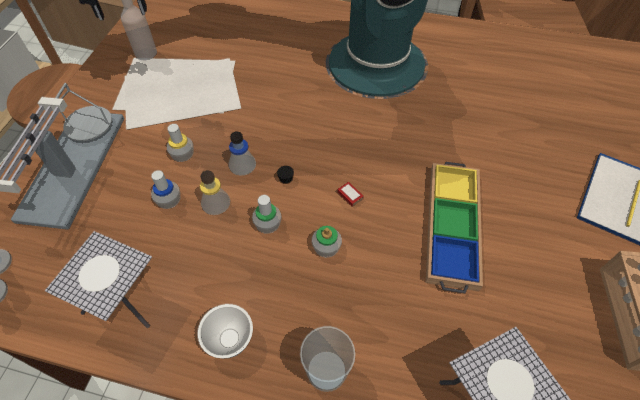

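View pics/top0.png

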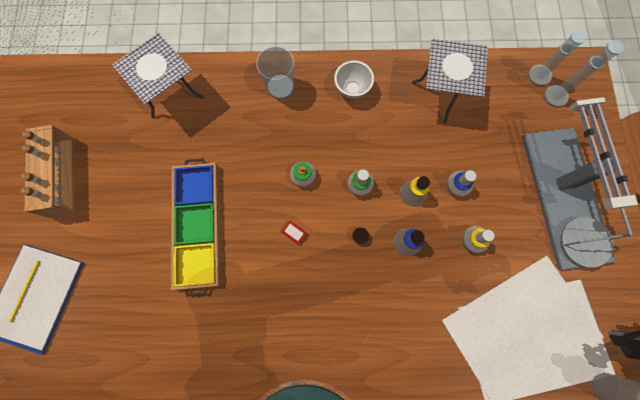

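View pics/wrist0.png

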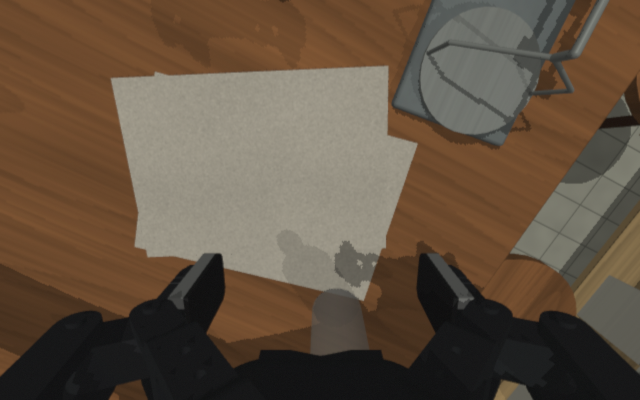

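The views show the blue, yellow and green capped burners at about (469,177), (487,236) and (362,176) in the top picture. The tray is at x≈195, with the pockets blue, green and yellow from the top down. I'll zoom in to measure more precisely.

```bash
python3 - <<'E'
import cv2,numpy as np
t=cv2.imread("pics/top0.png");s=cv2.imread("pics/scene0.png")
cv2.imwrite("pics/tz.png",cv2.resize(t[150:270,340:510],None,fx=4.6,fy=4.6,interpolation=cv2.INTER_CUBIC))
cv2.imwrite("pics/sz.png",cv2.resize(s[110:260,140:350],None,fx=3.8,fy=3.8,interpolation=cv2.INTER_CUBIC))
E
```

```text
(no output)
```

View pics/tz.png

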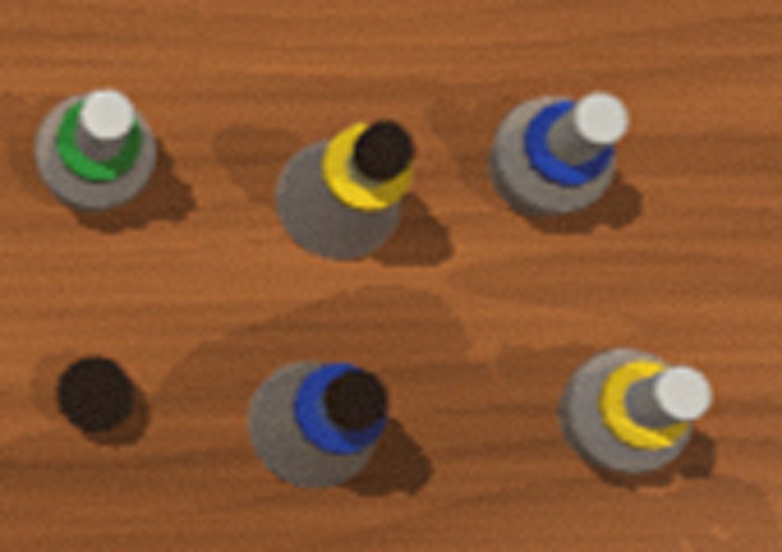

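View pics/sz.png

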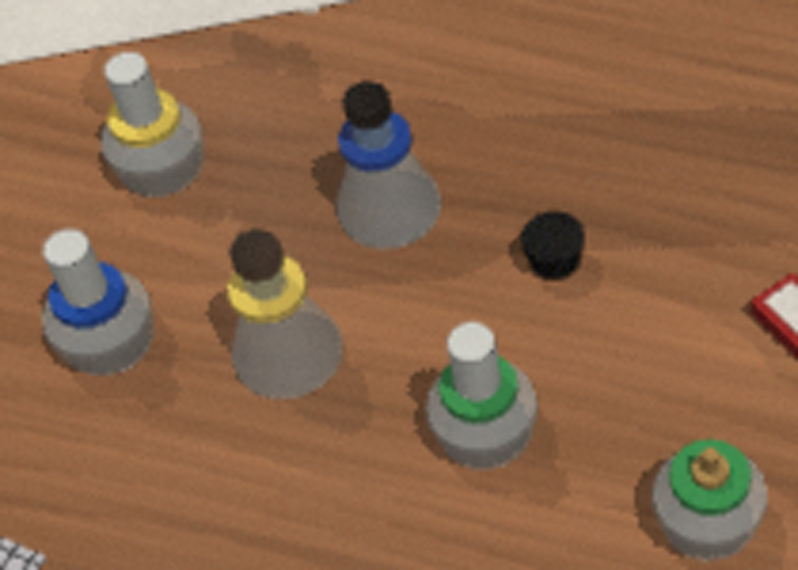

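```bash
cat > h.py <<'E'
import numpy as np, json
from cell import manip
def ray(n,p,c=None):
    c=c or manip.calibration(n); f=200/np.tan(np.radians(c["vertical_fov"]/2))
    R=np.array(c["R"]);t=np.array(c["t"])
    d=R.T@np.array([(p[0]-c["cx"])/f,(p[1]-c["cy"])/f,1]); return -R.T@t,d/np.linalg.norm(d)
def atz(n,p,z,c=None):
    o,d=ray(n,p,c); return o+d*(z-o[2])/d[2]
def tri(a,b):
    A=0;B=0
    for n,p in (a,b):
        o,d=ray(n,p);M=np.eye(3)-np.outer(d,d);A=A+M;B=B+M@o
    return np.linalg.solve(A,B)
E
python3 - <<'E'
from h import *
np.set_printoptions(precision=4,suppress=True)
T=lambda x,y:(340+(x+.5)/4.6-.5,150+(y+.5)/4.6-.5); S=lambda x,y:(140+(x+.5)/3.8-.5,110+(y+.5)/3.8-.5)
for k,a,b,z in [("blue",T(600,118),S(67,247),.092),("yellow",T(683,393),S(127,68),.092),("green",T(106,114),S(470,342),.092),("fY",T(384,150),S(257,250),.104),("fB",T(357,400),S(368,102),.104)]:
    print(k,atz("top",a,z),atz("scene",b,z),tri(("top",a),("scene",b)))
print("bare",atz("top",(302,169),.07),atz("scene",(327,232),.07))
# tray pockets: outer rim z .030
for k,p,q in [("blue",(195,186),(456,259)),("green",(194,224),(455,221)),("yellow",(195,266),(457,184))]:
    print(k,atz("top",p,.03),atz("scene",q,.03))
import cv2
t=cv2.imread("pics/top0.png");s=cv2.imread("pics/scene0.png")
cv2.imwrite("pics/tz2.png",cv2.resize(t[155:295,165:225],None,fx=4.2,fy=4.2,interpolation=cv2.INTER_CUBIC))
cv2.imwrite("pics/sz2.png",cv2.resize(s[155:295,415:495],None,fx=4.2,fy=4.2,interpolation=cv2.INTER_CUBIC))
E
```

```text
blue [ 0.5808 -0.3773  0.092 ] [ 0.581  -0.3782  0.092 ] [ 0.581  -0.3778  0.0919]
yellow [ 0.4463 -0.4017  0.092 ] [ 0.4472 -0.4022  0.092 ] [ 0.4465 -0.4024  0.0911]
green [ 0.5868 -0.1377  0.092 ] [ 0.5873 -0.1399  0.092 ] [ 0.5871 -0.1388  0.092 ]
fY [ 0.5631 -0.2679  0.104 ] [ 0.5651 -0.2685  0.104 ] [ 0.5638 -0.269   0.102 ]
fB [ 0.444  -0.2463  0.104 ] [ 0.4477 -0.2463  0.104 ] [ 0.4446 -0.2476  0.1002]
bare [ 0.6089 -0.001   0.07  ] [0.6169 0.001  0.07  ]
blue [0.5836 0.2571 0.03  ] [0.5914 0.2623 0.03  ]
green [0.4916 0.2536 0.03  ] [0.5012 0.2531 0.03  ]
yellow [0.3948 0.2451 0.03  ] [0.4017 0.2496 0.03  ]
```

View pics/tz2.png

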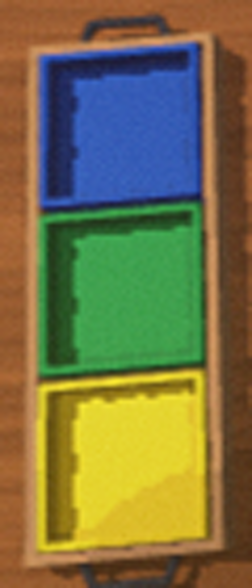

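View pics/sz2.png

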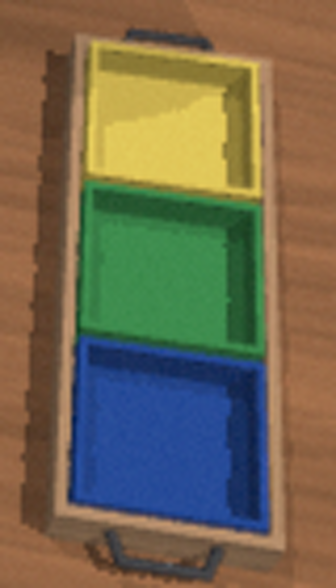

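```bash
python3 - <<'E'
from h import *
np.set_printoptions(precision=4,suppress=True)
T=lambda x,y:(165+(x+.5)/4.2-.5,155+(y+.5)/4.2-.5); S=lambda x,y:(415+(x+.5)/4.2-.5,155+(y+.5)/4.2-.5)
a=[atz("top",T(*p),.03) for p in [(40,55),(200,43),(205,545),(38,552)]]
b=[atz("scene",S(*p),.03) for p in [(270,530),(70,502),(88,40),(262,60)]]
for P in (a,b):
    P=np.array(P); print(P); c=P.mean(0); print("c",c, np.linalg.norm(P[0]-P[1]),np.linalg.norm(P[1]-P[2]))
    u=(P[0]+P[1]-P[2]-P[3])/2;u/=np.linalg.norm(u);print("u",u,"far",c+.095*u,"near",c-.095*u)
E
```

```text
[[0.6303 0.3105 0.03  ]
 [0.636  0.2187 0.03  ]
 [0.3533 0.2011 0.03  ]
 [0.3511 0.2902 0.03  ]]
c [0.4927 0.2551 0.03  ] 0.09194246488987538 0.2832470507166245
u [ 0.9977  0.0672 -0.    ] far [0.5875 0.2615 0.03  ] near [0.3979 0.2487 0.03  ]
[[0.6284 0.3093 0.03  ]
 [0.637  0.2179 0.03  ]
 [0.3562 0.1973 0.03  ]
 [0.3472 0.2906 0.03  ]]
c [0.4922 0.2537 0.03  ] 0.09184019507974224 0.2815313950140392
u [ 0.9976  0.0698 -0.    ] far [0.587  0.2604 0.03  ] near [0.3974 0.2471 0.03  ]
```

Top and scene agree within 2 mm, and the triangulated cap height of 0.092 is right. Measured pocket centres:

| Pocket | x | y |
|---|---|---|
| Blue | 0.587 | 0.261 |
| Green | 0.4925 | 0.2545 |
| Yellow | 0.3975 | 0.248 |

I'll take yellow first, moving along y before x to keep clear of the apparatus.

Emit:
arm_command --gripper '[-0.2,-0.2,-0.2,-0.2,-0.2,-0.2,-0.2,-0.2]' --pt "0.005 0.035 0" --pt "0.015 0.075 0" --pt "0.035 0.11 0" --pt "0.065 0.135 0" --pt "0.1 0.15 0" --pt "0.135 0.157 0" --pt "0.165 0.158 -0.01" --pt "0.17 0.158 -0.03" --roll '[0,0,0,0,0,0,0,0]' --squeeze 40

```text
t: 0.82
ee_pos: [0.4526, -0.4006, 0.2216]
ee_rot: [0.973, 0.23, 0.002, 0.001]
force: [0.5, -0.2, -0.6]
width: 0.604
```

Emit:
arm_command --gripper '[-0.2,-0.2,-0.2]' --pt "0 0 -0.03" --pt "0 0 -0.05" --pt "0 0 -0.05" --roll '[0,0,0]'

```text
t: 1.07
ee_pos: [0.4453, -0.4009, 0.166]
ee_rot: [0.974, 0.228, -0.002, -0.003]
force: [-0.1, 0.1, 0.4]
width: 0.598
```

```bash
python3 - <<'E'
from h import *
import cv2
o=manip.get_obs();print(o["ee_pos"],o["width"],o["t"],o["q"])
c=manip.calibration("wrist");im=manip.capture("wrist")
f=200/np.tan(np.radians(c["vertical_fov"]/2))
im=im[:,:,::-1].copy()
for X in ([.4465,-.402,.092],[*o["ee_pos"][:2],.092]):
    p=c["R"]@np.array(X)+c["t"]; u=p[:2]/p[2]*f+[c["cx"],c["cy"]];print(u)
    cv2.circle(im,tuple(int(v) for v in u),2,(0,0,255) ,-1)
cv2.imwrite("pics/w1.png",im)
E
```

```text
[ 0.44530698 -0.4008842   0.16604671] 0.5976235286235484 1.0667 [ 0.76537965  0.46775285 -0.10875313  1.74836754  0.06052544  0.93520217
 -0.47963853]
[321.8071514  217.82677101]
[319.42035661 218.66910661]
```

View pics/w1.png

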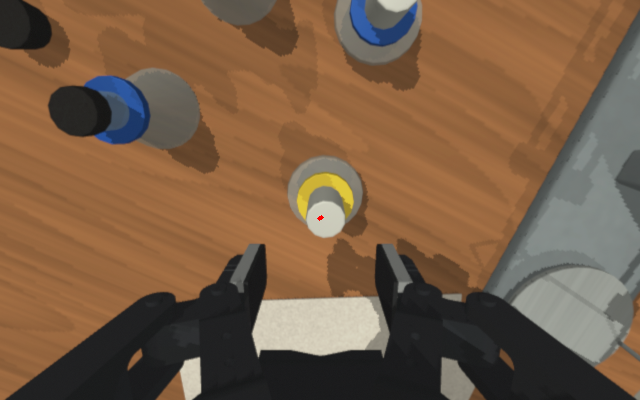

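The wrist view shows the yellow cap top at (325,218), predicted at (322,218), so it's about 2 mm off in the jaw direction. I'll correct for that and descend.

Emit:
arm_command --gripper '[-0.2,-0.2,-0.2,-0.2,-0.2,-0.2,-0.2]' --pt "0.001 -0.002 -0.02" --pt "0.001 -0.002 -0.04" --pt "0.001 -0.002 -0.06" --pt "0.001 -0.002 -0.075" --pt "0.001 -0.002 -0.085" --pt "0.001 -0.002 -0.09" --pt "0.001 -0.002 -0.09" --roll '[0,0,0,0,0,0,0]'

```text
t: 1.7
ee_pos: [0.4479, -0.4045, 0.0805]
ee_rot: [0.974, 0.227, -0.0, -0.0]
force: [1.1, -0.3, -0.7]
width: 0.605
```

Emit:
arm_command --gripper '[0.1,0.4,1,1,1,1,1,1]' --pt "0 0 0" --pt "0 0 0" --pt "0 0 0" --pt "0 0 0" --pt "0 0 0" --pt "0 0 0" --pt "0 0 0" --pt "0 0 0" --roll '[0,0,0,0,0,0,0,0]'

```text
t: 2.37
ee_pos: [0.4483, -0.4047, 0.0813]
ee_rot: [0.974, 0.227, 0.0, 0.001]
force: [-1.2, 1.0, 8.0]
width: 0.291
```

Emit:
arm_command --gripper '[1,1,1,1,1,1,1,1]' --pt "0 0 0.005" --pt "0 0 0.015" --pt "0 0 0.03" --pt "0 0 0.055" --pt "0 0 0.085" --pt "0 0 0.115" --pt "0 0 0.135" --pt "0 0 0.14" --roll '[0,0,0,0,0,0,0,0]'

```text
t: 3.03
ee_pos: [0.4488, -0.4051, 0.225]
ee_rot: [0.974, 0.227, 0.002, 0.002]
force: [0.3, -1.4, -2.0]
width: 0.292
```

```bash
python3 - <<'E'
from h import *
import cv2
cv2.imwrite("pics/w2.png",manip.capture("wrist")[:,:,::-1])
o=manip.get_obs();print(o["ee_pos"],o["width"],o["force"],o["t"])
E
```

```text
[ 0.44852318 -0.40497683  0.22378532] 0.2951145800530993 [ 0.94986456  0.26628936 -1.32496007] 3.0833
```

View pics/w2.png

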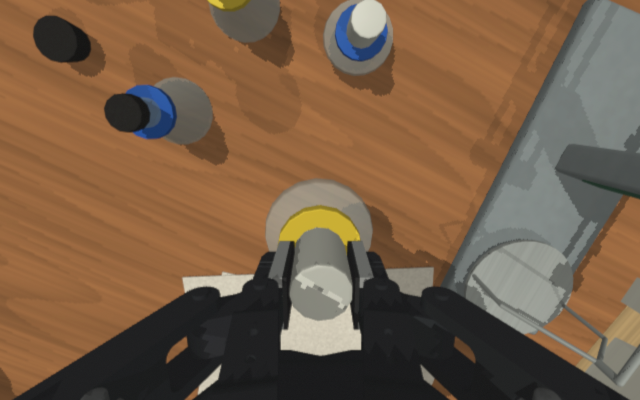

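The yellow burner is held upright between the pads, with its cap at (320,285). I'll carry it across to the yellow pocket.

Emit:
arm_command --gripper '[1,1,1,1,1,1,1,1]' --pt "0 0.01 0" --pt "0 0.03 0" --pt "0 0.055 0" --pt "0 0.085 0" --pt "0 0.115 0" --pt "0 0.145 0" --pt "0 0.175 0" --pt "0 0.205 0" --roll '[0,0,0,0,0,0,0,0]'

```text
t: 3.75
ee_pos: [0.4466, -0.1971, 0.2189]
ee_rot: [0.974, 0.228, -0.001, -0.001]
force: [1.3, 0.3, -1.2]
width: 0.29
```

Emit:
arm_command --gripper '[1,1,1,1,1,1,1,1]' --pt "0 0.03 0" --pt "-0.003 0.06 0" --pt "-0.006 0.09 0" --pt "-0.01 0.12 0" --pt "-0.015 0.15 0" --pt "-0.02 0.18 0" --pt "-0.025 0.21 0" --pt "-0.03 0.24 0" --roll '[0,0,0,0,0,0,0,0]'

```text
t: 4.42
ee_pos: [0.4161, 0.0423, 0.2191]
ee_rot: [0.974, 0.228, -0.001, -0.0]
force: [1.0, 0.1, -0.6]
width: 0.293
```

Emit:
arm_command --gripper '[1,1,1,1,1,1,1,1]' --pt "-0.004 0.03 0" --pt "-0.008 0.06 0" --pt "-0.012 0.09 0" --pt "-0.016 0.12 0" --pt "-0.019 0.15 0" --pt "-0.02 0.175 0" --pt "-0.021 0.195 0" --pt "-0.021 0.205 0" --roll '[0,0,0,0,0,0,0,0]'

```text
t: 5.08
ee_pos: [0.395, 0.2479, 0.2192]
ee_rot: [0.973, 0.229, -0.001, -0.0]
force: [-0.4, 0.2, -2.4]
width: 0.292
```

Emit:
arm_command --gripper '[1,1,1]' --pt "0 0.002 0" --pt "0 0.002 0" --pt "0 0.002 0" --roll '[0,0,0]'

```text
t: 5.33
ee_pos: [0.3966, 0.2465, 0.2197]
ee_rot: [0.974, 0.227, -0.001, 0.0]
force: [-0.3, -0.8, -0.9]
width: 0.289
```

```bash
python3 - <<'E'
from h import *
import cv2
cv2.imwrite("pics/w3.png",manip.capture("wrist")[:,:,::-1])
o=manip.get_obs();print(o["ee_pos"],o["width"],o["force"],o["t"],o["q"])
E
```

```text
[0.39676683 0.24643566 0.21989932] 0.2899397711132942 [ 0.68747111 -0.16930456 -2.31897496] 5.3833 [-0.09599641  0.21136708 -0.58654934  2.0087486   0.14228694  0.96168254
 -1.86731485]
```

View pics/w3.png

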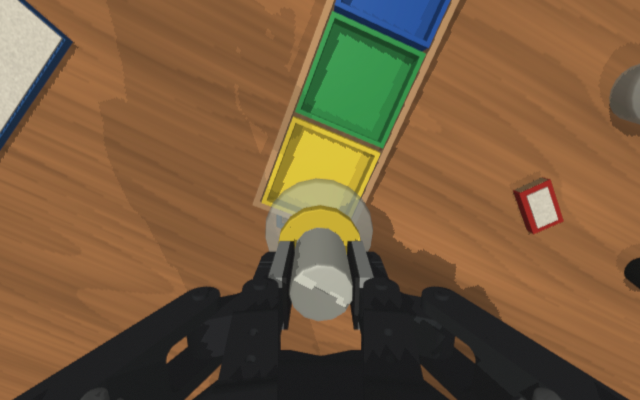

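The burner is above the yellow pocket, which sits at about (320,165) in the wrist view and is seen at an angle. I'll lower it in stages.

Emit:
arm_command --gripper '[1,1,1,1,1,1,1,1]' --pt "0.001 0.001 -0.015" --pt "0.001 0.001 -0.035" --pt "0.001 0.001 -0.058" --pt "0.001 0.001 -0.08" --pt "0.001 0.001 -0.098" --pt "0.001 0.001 -0.112" --pt "0.001 0.001 -0.12" --pt "0.001 0.001 -0.12" --roll '[0,0,0,0,0,0,0,0]'

```text
t: 6.05
ee_pos: [0.3974, 0.2475, 0.0991]
ee_rot: [0.974, 0.227, -0.001, 0.0]
force: [-0.4, -1.1, -1.3]
width: 0.295
```

Emit:
arm_command --gripper '[1,1,1,1]' --pt "0 0 -0.002" --pt "0 0 -0.004" --pt "0 0 -0.005" --pt "0 0 -0.005" --roll '[0,0,0,0]'

```text
t: 6.38
ee_pos: [0.398, 0.2486, 0.0956]
ee_rot: [0.974, 0.227, 0.0, -0.0]
force: [-0.4, -0.4, -2.2]
width: 0.288
```

Emit:
arm_command --gripper '[1,1,1,1]' --pt "0 0 -0.001" --pt "0 0 -0.002" --pt "0 0 -0.002" --pt "0 0 -0.002" --roll '[0,0,0,0]'

```text
t: 6.72
ee_pos: [0.3978, 0.2487, 0.0933]
ee_rot: [0.974, 0.227, -0.0, -0.0]
force: [0.0, 0.1, -1.9]
width: 0.292
```

Emit:
arm_command --gripper '[1,1,1,1]' --pt "0 0 -0.0005" --pt "0 0 -0.001" --pt "0 0 -0.001" --pt "0 0 -0.001" --roll '[0,0,0,0]'

```text
t: 7.05
ee_pos: [0.3978, 0.2487, 0.0922]
ee_rot: [0.974, 0.227, -0.0, -0.0]
force: [0.5, -0.2, -2.5]
width: 0.293
```

Emit:
arm_command --gripper '[1,1,1,1]' --pt "0 0 -0.0005" --pt "0 0 -0.001" --pt "0 0 -0.001" --pt "0 0 -0.001" --roll '[0,0,0,0]'

```text
t: 7.38
ee_pos: [0.3978, 0.2488, 0.0914]
ee_rot: [0.974, 0.227, 0.0, -0.0]
force: [-0.2, 0.2, 2.1]
width: 0.293
```

The force changed sign, so it has touched down. I'll release slowly.

Emit:
arm_command --gripper '[0.4,0.3,0.2,0.1,0,-0.1,-0.2,-0.2]' --pt "0 0 0" --pt "0 0 0" --pt "0 0 0" --pt "0 0 0" --pt "0 0 0" --pt "0 0 0" --pt "0 0 0" --pt "0 0 0" --roll '[0,0,0,0,0,0,0,0]'

```text
t: 8.05
ee_pos: [0.3978, 0.2486, 0.0913]
ee_rot: [0.974, 0.227, -0.0, -0.0]
force: [0.9, 0.2, 0.2]
width: 0.6
```

Emit:
arm_command --gripper '[-0.2,-0.2,-0.2,-0.2,-0.2,-0.2,-0.2,-0.2]' --pt "0 0 0.01" --pt "0 0 0.03" --pt "0 0 0.06" --pt "0 0 0.09" --pt "0 0 0.115" --pt "0 0 0.125" --pt "0 0 0.125" --pt "0 0 0.125" --roll '[0,0,0,0,0,0,0,0]'

```text
t: 8.72
ee_pos: [0.3978, 0.2485, 0.2165]
ee_rot: [0.974, 0.227, 0.0, 0.0]
force: [-0.2, 0.5, -0.3]
width: 0.6
```

```bash
python3 - <<'E'
from h import *
import cv2
a=manip.capture("wrist")[:,:,::-1]
o=manip.get_obs();print(o["ee_pos"],o["width"],o["force"],o["t"])
cv2.imwrite("pics/c4.png",a)
E
```

```text
[0.39752924 0.24834676 0.21577628] 0.6029652810060707 [ 0.29328593  1.21190288 -0.19541201] 8.7667
```

View pics/c4.png

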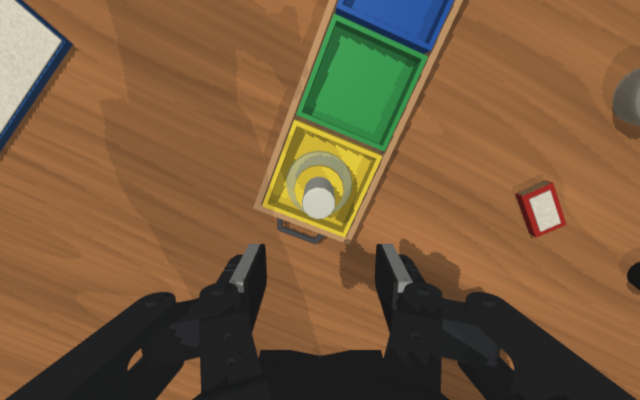

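The yellow burner stands upright in its pocket at (320,190). Green is next.

Emit:
arm_command --gripper '[-0.2,-0.2,-0.2,-0.2,-0.2,-0.2,-0.2,-0.2]' --pt "0.008 -0.015 0" --pt "0.02 -0.042 0" --pt "0.035 -0.072 0" --pt "0.05 -0.102 0" --pt "0.065 -0.132 0" --pt "0.08 -0.162 0" --pt "0.095 -0.192 0" --pt "0.11 -0.222 0" --roll '[0,0,0,0,0,0,0,0]'

```text
t: 9.43
ee_pos: [0.5077, 0.025, 0.215]
ee_rot: [0.974, 0.227, -0.001, -0.0]
force: [0.7, 1.2, 0.2]
width: 0.6
```

Emit:
arm_command --gripper '[-0.2,-0.2,-0.2,-0.2,-0.2,-0.2,-0.2,-0.2]' --pt "0.015 -0.03 0" --pt "0.03 -0.06 0" --pt "0.045 -0.09 0" --pt "0.06 -0.12 0" --pt "0.072 -0.145 -0.01" --pt "0.078 -0.162 -0.03" --pt "0.079 -0.165 -0.045" --pt "0.079 -0.165 -0.045" --roll '[0,0,0,0,0,0,0,0]'

```text
t: 10.1
ee_pos: [0.5848, -0.1394, 0.1666]
ee_rot: [0.974, 0.226, -0.003, -0.001]
force: [-1.1, 1.0, -0.7]
width: 0.603
```

Emit:
arm_command --gripper '[-0.2,-0.2,-0.2]' --pt "0 0 0" --pt "0 0 0" --pt "0 0 0" --roll '[0,0,0]'

```text
t: 10.35
ee_pos: [0.5871, -0.1374, 0.1721]
ee_rot: [0.974, 0.228, 0.0, 0.0]
force: [0.1, 0.4, -0.1]
width: 0.597
```

```bash
cat > look.py <<'E'
from h import *
import cv2,sys
name=sys.argv[1];X0=[float(v) for v in sys.argv[2:4]]+[.092]
o=manip.get_obs();print(o["ee_pos"],o["width"],o["t"])
c=manip.calibration("wrist");im=manip.capture("wrist")
f=200/np.tan(np.radians(c["vertical_fov"]/2))
im=im[:,:,::-1].copy()
for X in (X0,[*o["ee_pos"][:2],.092]):
    p=c["R"]@np.array(X)+c["t"]; u=p[:2]/p[2]*f+[c["cx"],c["cy"]];print(u)
g=im.astype(int);m=((g.min(2)>165)&(g.max(2)-g.min(2)<25)).astype(np.uint8)
n,l,s,ce=cv2.connectedComponentsWithStats(m)
for i in range(1,n):
    if 400<s[i,4]<4000: print(s[i],ce[i],"world",atz("wrist",ce[i],.092,c))
cv2.imwrite(f"pics/{name}.png",im)
E
python3 look.py w5 .587 -.139
```

```text
[ 0.58710028 -0.1374425   0.17213794] 0.5971904950951803 10.35
[320.764204   217.11625653]
[318.71633611 215.99355153]
[304 200  37  35 983] [321.96744659 217.49440488] world [ 0.58711674 -0.13982903  0.092     ]
[586 344  33  27 610] [602.88196721 356.42295082] world [ 0.58214336 -0.37933782  0.092     ]
```

View pics/w5.png

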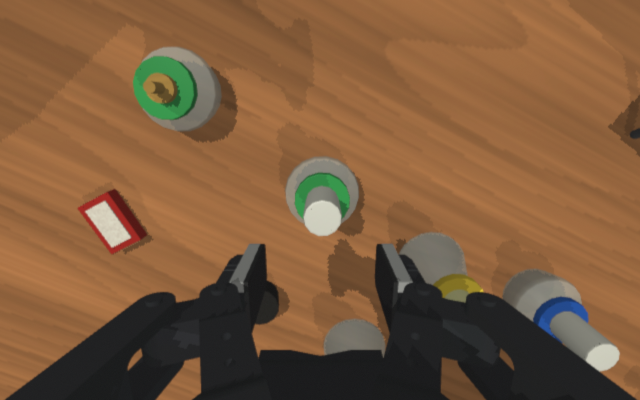

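The green cap is at (322,217), which puts it at world (0.587,-0.1398). I need to shift about −2 mm in y.

Emit:
arm_command --gripper '[-0.2,-0.2,-0.2,-0.2,-0.2,-0.2,-0.2]' --pt "0 -0.002 -0.02" --pt "0 -0.002 -0.04" --pt "0 -0.002 -0.06" --pt "0 -0.002 -0.075" --pt "0 -0.002 -0.086" --pt "0 -0.002 -0.092" --pt "0 -0.002 -0.092" --roll '[0,0,0,0,0,0,0]'

```text
t: 10.98
ee_pos: [0.5866, -0.14, 0.0787]
ee_rot: [0.974, 0.228, -0.0, -0.0]
force: [0.2, 0.8, -0.8]
width: 0.598
```

Emit:
arm_command --gripper '[0.1,0.25,0.35,1,1,1,1,1]' --pt "0 0 0" --pt "0 0 0" --pt "0 0 0" --pt "0 0 0" --pt "0 0 0" --pt "0 0 0" --pt "0 0 0" --pt "0 0 0" --roll '[0,0,0,0,0,0,0,0]'

```text
t: 11.65
ee_pos: [0.5873, -0.1404, 0.0801]
ee_rot: [0.974, 0.227, 0.001, 0.0]
force: [-1.6, 0.9, 7.0]
width: 0.294
```

Emit:
arm_command --gripper '[1,1,1,1,1,1,1,1]' --pt "0 0 0.005" --pt "0 0 0.015" --pt "0 0 0.03" --pt "0 0 0.055" --pt "0 0 0.085" --pt "0 0 0.115" --pt "0 0 0.135" --pt "0 0 0.14" --roll '[0,0,0,0,0,0,0,0]'

```text
t: 12.32
ee_pos: [0.588, -0.1405, 0.2238]
ee_rot: [0.974, 0.227, 0.002, 0.001]
force: [1.1, -0.3, -2.1]
width: 0.291
```

Emit:
arm_command --gripper '[1,1,1,1,1,1,1,1]' --pt "-0.003 0.01 0" --pt "-0.008 0.03 0" --pt "-0.015 0.055 0" --pt "-0.021 0.085 0" --pt "-0.028 0.115 0" --pt "-0.035 0.145 0" --pt "-0.042 0.175 0" --pt "-0.049 0.205 0" --roll '[0,0,0,0,0,0,0,0]'

```text
t: 12.98
ee_pos: [0.536, 0.0665, 0.218]
ee_rot: [0.974, 0.228, -0.001, -0.0]
force: [-0.1, 0.9, -0.8]
width: 0.292
```

Emit:
arm_command --gripper '[1,1,1,1,1,1,1,1]' --pt "-0.007 0.03 0" --pt "-0.014 0.06 0" --pt "-0.021 0.09 0" --pt "-0.028 0.12 0" --pt "-0.035 0.15 0" --pt "-0.041 0.173 0" --pt "-0.045 0.187 0" --pt "-0.046 0.19 0" --roll '[0,0,0,0,0,0,0,0]'

```text
t: 13.65
ee_pos: [0.4893, 0.2578, 0.2181]
ee_rot: [0.973, 0.229, -0.001, -0.0]
force: [-1.2, -0.3, -1.9]
width: 0.293
```

Emit:
arm_command --gripper '[1,1,1]' --pt "0 0 0" --pt "0 0 0" --pt "0 0 0" --roll '[0,0,0]'

```text
t: 13.9
ee_pos: [0.4919, 0.2535, 0.2188]
ee_rot: [0.974, 0.227, -0.0, 0.0]
force: [0.8, -0.2, -1.7]
width: 0.289
```

```bash
python3 look.py w6 .4925 .2545
```

```text
[0.4918754  0.2535038  0.21880154] 0.28887121850047404 13.9
[318.08051151 195.67974059]
[318.85741555 196.8911842 ]
[ 295  265   57   42 1316] [326.50075988 282.10182371] world [0.42641853 0.21397713 0.092     ]
```

View pics/w6.png

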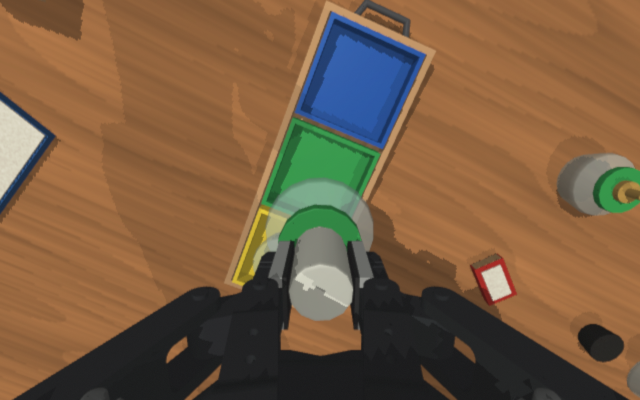

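The green burner is held upright and lined up with the green pocket at (320,165). Lowering it now.

Emit:
arm_command --gripper '[1,1,1,1,1,1,1,1]' --pt "0.001 0.001 -0.015" --pt "0.001 0.001 -0.035" --pt "0.001 0.001 -0.058" --pt "0.001 0.001 -0.08" --pt "0.001 0.001 -0.098" --pt "0.001 0.001 -0.112" --pt "0.001 0.001 -0.12" --pt "0.001 0.001 -0.12" --roll '[0,0,0,0,0,0,0,0]'

```text
t: 14.62
ee_pos: [0.4923, 0.2547, 0.0978]
ee_rot: [0.974, 0.227, -0.001, 0.0]
force: [0.7, 0.9, -1.2]
width: 0.296
```

Emit:
arm_command --gripper '[1,1,1,1]' --pt "0 0 -0.002" --pt "0 0 -0.004" --pt "0 0 -0.005" --pt "0 0 -0.005" --roll '[0,0,0,0]'

```text
t: 14.95
ee_pos: [0.493, 0.2556, 0.0947]
ee_rot: [0.974, 0.227, 0.0, -0.0]
force: [0.6, -0.4, -1.4]
width: 0.291
```

Emit:
arm_command --gripper '[1,1,1,1]' --pt "0 0 -0.001" --pt "0 0 -0.002" --pt "0 0 -0.002" --pt "0 0 -0.002" --roll '[0,0,0,0]'

```text
t: 15.28
ee_pos: [0.4928, 0.2557, 0.0923]
ee_rot: [0.974, 0.227, -0.0, -0.0]
force: [-0.2, -0.5, -1.1]
width: 0.294
```

Emit:
arm_command --gripper '[1,1,1,1]' --pt "0 0 -0.0005" --pt "0 0 -0.001" --pt "0 0 -0.001" --pt "0 0 -0.001" --roll '[0,0,0,0]'

```text
t: 15.62
ee_pos: [0.4928, 0.2557, 0.0912]
ee_rot: [0.974, 0.227, -0.0, -0.0]
force: [0.2, 0.1, -1.7]
width: 0.289
```

Emit:
arm_command --gripper '[1,1,1,1]' --pt "0 0 -0.0005" --pt "0 0 -0.001" --pt "0 0 -0.001" --pt "0 0 -0.001" --roll '[0,0,0,0]'

```text
t: 15.95
ee_pos: [0.4928, 0.2557, 0.0903]
ee_rot: [0.974, 0.227, -0.0, -0.0]
force: [0.1, -0.1, -2.1]
width: 0.288
```

Emit:
arm_command --gripper '[1,1,1,1]' --pt "0 0 -0.0005" --pt "0 0 -0.001" --pt "0 0 -0.001" --pt "0 0 -0.001" --roll '[0,0,0,0]'

```text
t: 16.28
ee_pos: [0.493, 0.256, 0.09]
ee_rot: [0.974, 0.227, 0.0, -0.0]
force: [-3.6, -1.5, 12.5]
width: 0.295
```

Contact at 12 N. I'll release, then check with a lift.

Emit:
arm_command --gripper '[0.4,0.3,0.2,0.1,0,-0.1,-0.2,-0.2]' --pt "0 0 0" --pt "0 0 0" --pt "0 0 0" --pt "0 0 0" --pt "0 0 0" --pt "0 0 0" --pt "0 0 0" --pt "0 0 0" --roll '[0,0,0,0,0,0,0,0]'

```text
t: 16.95
ee_pos: [0.4928, 0.2556, 0.0892]
ee_rot: [0.974, 0.227, -0.0, -0.0]
force: [-0.7, -0.5, 0.1]
width: 0.6
```

Emit:
arm_command --gripper '[-0.2,-0.2,-0.2,-0.2,-0.2,-0.2,-0.2,-0.2]' --pt "0 0 0.01" --pt "0 0 0.03" --pt "0 0 0.06" --pt "0 0 0.09" --pt "0 0 0.115" --pt "0 0 0.125" --pt "0 0 0.125" --pt "0 0 0.125" --roll '[0,0,0,0,0,0,0,0]'

```text
t: 17.62
ee_pos: [0.4928, 0.2555, 0.2145]
ee_rot: [0.974, 0.227, 0.0, 0.0]
force: [-0.1, -0.6, 0.1]
width: 0.602
```

```bash
python3 look.py w7 .4925 .2545
```

```text
[0.49280713 0.2555233  0.21452798] 0.6020802885619059 17.6167
[319.90147091 199.46998392]
[318.90551667 198.57641804]
[303 187  32  31 763] [318.86369594 202.19134993] world [0.49014236 0.25424553 0.092     ]
[262 293  28  24 538] [275.74535316 304.55947955] world [0.39089115 0.24686512 0.092     ]
```

View pics/w7.png

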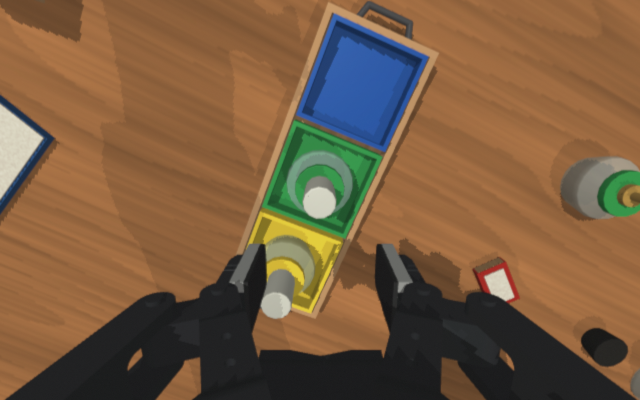

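Green and yellow both stand in their pockets, caps at (319,202) and (276,305). Now blue, at about (0.5815,-0.379).

Emit:
arm_command --gripper '[-0.2,-0.2,-0.2,-0.2,-0.2,-0.2,-0.2,-0.2]' --pt "0.002 -0.012 0" --pt "0.005 -0.04 0" --pt "0.009 -0.07 0" --pt "0.014 -0.1 0" --pt "0.018 -0.13 0" --pt "0.022 -0.16 0" --pt "0.026 -0.19 0" --pt "0.03 -0.22 0" --roll '[0,0,0,0,0,0,0,0]'

```text
t: 18.33
ee_pos: [0.5221, 0.0333, 0.2132]
ee_rot: [0.974, 0.227, -0.001, -0.0]
force: [-0.0, -0.1, 0.9]
width: 0.6
```

Emit:
arm_command --gripper '[-0.2,-0.2,-0.2,-0.2,-0.2,-0.2,-0.2,-0.2]' --pt "0.004 -0.03 0" --pt "0.008 -0.06 0" --pt "0.012 -0.09 0" --pt "0.016 -0.12 0" --pt "0.02 -0.15 0" --pt "0.024 -0.18 0" --pt "0.028 -0.21 0" --pt "0.032 -0.24 0" --roll '[0,0,0,0,0,0,0,0]'

```text
t: 19.0
ee_pos: [0.5538, -0.2065, 0.213]
ee_rot: [0.974, 0.227, -0.001, -0.0]
force: [1.3, 1.3, 0.2]
width: 0.6
```

Emit:
arm_command --gripper '[-0.2,-0.2,-0.2,-0.2,-0.2,-0.2,-0.2,-0.2]' --pt "0.004 -0.03 0" --pt "0.009 -0.06 0" --pt "0.014 -0.09 0" --pt "0.019 -0.12 0" --pt "0.024 -0.15 -0.005" --pt "0.026 -0.17 -0.02" --pt "0.027 -0.175 -0.035" --pt "0.027 -0.175 -0.043" --roll '[0,0,0,0,0,0,0,0]'

```text
t: 19.67
ee_pos: [0.5798, -0.3809, 0.1676]
ee_rot: [0.974, 0.226, -0.002, -0.001]
force: [-0.3, 0.4, -0.4]
width: 0.598
```

Emit:
arm_command --gripper '[-0.2,-0.2,-0.2]' --pt "0 0 0" --pt "0 0 0" --pt "0 0 0" --roll '[0,0,0]'

```text
t: 19.92
ee_pos: [0.5823, -0.3782, 0.172]
ee_rot: [0.974, 0.228, 0.0, 0.0]
force: [-0.1, -1.1, -0.4]
width: 0.602
```

```bash
python3 look.py w8 .581 -.378
```

```text
[ 0.58225162 -0.37823493  0.17203051] 0.6017978546238396 19.9167
[317.58044409 217.53096279]
[318.74116525 216.07048277]
[302 201  37  35 998] [320.13727455 217.70440882] world [ 0.58164153 -0.3795652   0.092     ]
```

View pics/w8.png

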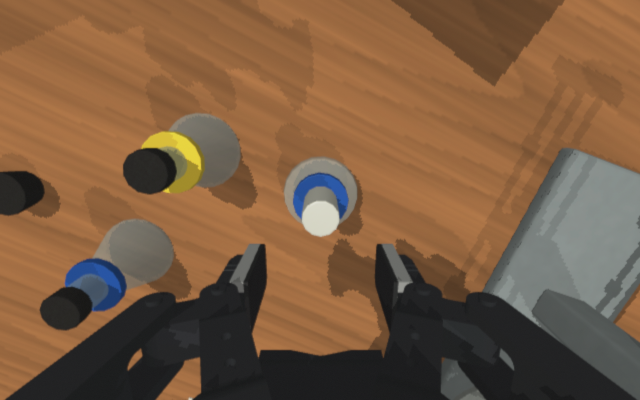

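The blue cap is centred at (320,218) and no flask is in the fingers' way. Descending.

Emit:
arm_command --gripper '[-0.2,-0.2,-0.2,-0.2,-0.2,-0.2,-0.2]' --pt "0 -0.001 -0.02" --pt "0 -0.001 -0.04" --pt "0 -0.001 -0.06" --pt "0 -0.001 -0.075" --pt "0 -0.001 -0.086" --pt "0 -0.001 -0.092" --pt "0 -0.001 -0.092" --roll '[0,0,0,0,0,0,0]'

```text
t: 20.55
ee_pos: [0.5816, -0.38, 0.0785]
ee_rot: [0.974, 0.228, -0.0, -0.0]
force: [1.0, 0.4, -0.7]
width: 0.607
```

Emit:
arm_command --gripper '[0.1,0.25,0.35,1,1,1,1,1]' --pt "0 0 0" --pt "0 0 0" --pt "0 0 0" --pt "0 0 0" --pt "0 0 0" --pt "0 0 0" --pt "0 0 0" --pt "0 0 0" --roll '[0,0,0,0,0,0,0,0]'

```text
t: 21.22
ee_pos: [0.5822, -0.3805, 0.0801]
ee_rot: [0.974, 0.227, 0.0, 0.0]
force: [-0.8, 0.8, 6.2]
width: 0.288
```

Emit:
arm_command --gripper '[1,1,1,1,1,1,1,1]' --pt "0 0 0.005" --pt "0 0 0.015" --pt "0 0 0.03" --pt "0 0 0.055" --pt "0 0 0.085" --pt "0 0 0.115" --pt "0 0 0.135" --pt "0 0 0.14" --roll '[0,0,0,0,0,0,0,0]'

```text
t: 21.88
ee_pos: [0.5831, -0.381, 0.2251]
ee_rot: [0.974, 0.227, 0.002, 0.002]
force: [0.3, -0.0, -1.3]
width: 0.289
```

Emit:
arm_command --gripper '[1,1,1,1,1,1,1,1]' --pt "0 0.01 0" --pt "0 0.03 0" --pt "0 0.055 0" --pt "0 0.085 0" --pt "0 0.115 0" --pt "0 0.145 0" --pt "0 0.175 0" --pt "0 0.205 0" --roll '[0,0,0,0,0,0,0,0]'

```text
t: 22.55
ee_pos: [0.5807, -0.173, 0.2182]
ee_rot: [0.974, 0.228, -0.001, -0.001]
force: [1.1, 0.2, -1.7]
width: 0.29
```

Emit:
arm_command --gripper '[1,1,1,1,1,1,1,1]' --pt "0 0.03 0" --pt "0 0.06 0" --pt "0 0.09 0" --pt "0 0.12 0" --pt "0 0.15 0" --pt "0 0.18 0" --pt "0 0.21 0" --pt "0 0.24 0" --roll '[0,0,0,0,0,0,0,0]'

```text
t: 23.22
ee_pos: [0.5804, 0.0666, 0.2183]
ee_rot: [0.974, 0.228, -0.001, -0.0]
force: [0.6, -0.7, -1.9]
width: 0.29
```

Emit:
arm_command --gripper '[1,1,1,1,1,1,1,1]' --pt "0.001 0.03 0" --pt "0.002 0.06 0" --pt "0.003 0.09 0" --pt "0.004 0.12 0" --pt "0.005 0.15 0" --pt "0.005 0.175 0" --pt "0.005 0.192 0" --pt "0.005 0.196 0" --roll '[0,0,0,0,0,0,0,0]'

```text
t: 23.88
ee_pos: [0.5846, 0.2647, 0.2181]
ee_rot: [0.973, 0.23, -0.001, -0.001]
force: [-0.3, -0.6, -1.9]
width: 0.289
```

Emit:
arm_command --gripper '[1,1,1]' --pt "0 0 0" --pt "0 0 0" --pt "0 0 0" --roll '[0,0,0]'

```text
t: 24.13
ee_pos: [0.5868, 0.2593, 0.2188]
ee_rot: [0.974, 0.227, -0.0, 0.0]
force: [0.5, -0.7, -2.4]
width: 0.292
```

```bash
python3 look.py w9 .587 .261
```

```text
[0.58675215 0.25926779 0.21883397] 0.29170604748927853 24.1333
[317.05534302 195.68057267]
[318.87052307 196.87636688]
[  0 199  28  52 592] [  9.38513514 222.75337838] world [0.45582881 0.47556187 0.092     ]
[ 295  266   56   43 1321] [326.84481453 282.6994701 ] world [0.52087796 0.2192086  0.092     ]
```

View pics/w9.png

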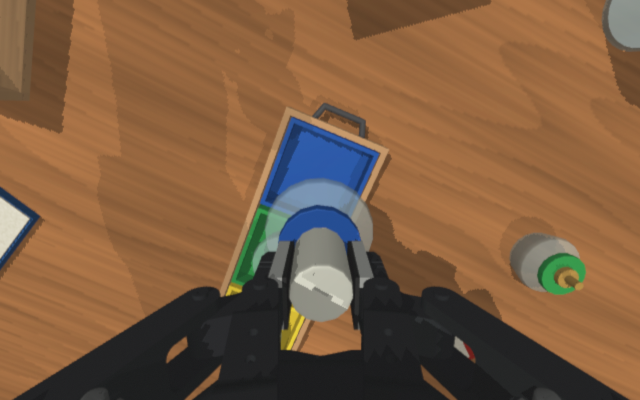

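The blue burner is held upright and lined up with the blue pocket at (325,165). Lowering it.

Emit:
arm_command --gripper '[1,1,1,1,1,1,1,1]' --pt "0 0.001 -0.015" --pt "0 0.001 -0.035" --pt "0 0.001 -0.058" --pt "0 0.001 -0.08" --pt "0 0.001 -0.098" --pt "0 0.001 -0.112" --pt "0 0.001 -0.12" --pt "0 0.001 -0.12" --roll '[0,0,0,0,0,0,0,0]'

```text
t: 24.85
ee_pos: [0.5863, 0.2608, 0.0978]
ee_rot: [0.974, 0.227, -0.001, 0.0]
force: [0.4, 0.4, -1.6]
width: 0.288
```

Emit:
arm_command --gripper '[1,1,1,1,1]' --pt "0 0 -0.002" --pt "0 0 -0.004" --pt "0 0 -0.006" --pt "0 0 -0.007" --pt "0 0 -0.007" --roll '[0,0,0,0,0]'

```text
t: 25.27
ee_pos: [0.5869, 0.2617, 0.0924]
ee_rot: [0.974, 0.227, 0.0, -0.0]
force: [-0.2, -0.2, -1.7]
width: 0.289
```

Emit:
arm_command --gripper '[1,1,1,1]' --pt "0 0 -0.0005" --pt "0 0 -0.001" --pt "0 0 -0.001" --pt "0 0 -0.001" --roll '[0,0,0,0]'

```text
t: 25.6
ee_pos: [0.5868, 0.2616, 0.0913]
ee_rot: [0.974, 0.227, -0.0, -0.0]
force: [0.0, 0.3, -1.5]
width: 0.292
```

Emit:
arm_command --gripper '[1,1,1,1]' --pt "0 0 -0.0005" --pt "0 0 -0.001" --pt "0 0 -0.001" --pt "0 0 -0.001" --roll '[0,0,0,0]'

```text
t: 25.93
ee_pos: [0.5868, 0.2617, 0.0903]
ee_rot: [0.974, 0.227, 0.0, -0.0]
force: [0.1, -0.3, -1.7]
width: 0.291
```

Emit:
arm_command --gripper '[1,1,1,1]' --pt "0 0 -0.0005" --pt "0 0 -0.0005" --pt "0 0 -0.0005" --pt "0 0 -0.0005" --roll '[0,0,0,0]'

```text
t: 26.27
ee_pos: [0.587, 0.2619, 0.0901]
ee_rot: [0.974, 0.227, 0.0, -0.0]
force: [-2.3, -0.1, 6.2]
width: 0.295
```

Touchdown at 6 N. I'll release and retreat up and clear.

Emit:
arm_command --gripper '[0.4,0.3,0.2,0.1,0,-0.1,-0.2,-0.2]' --pt "0 0 0" --pt "0 0 0" --pt "0 0 0" --pt "0 0 0" --pt "0 0 0" --pt "0 0 0" --pt "0 0 0" --pt "0 0 0" --roll '[0,0,0,0,0,0,0,0]'

```text
t: 26.93
ee_pos: [0.5868, 0.2616, 0.0897]
ee_rot: [0.974, 0.227, -0.0, -0.0]
force: [0.4, -0.1, 0.0]
width: 0.602
```

Emit:
arm_command --gripper '[-0.2,-0.2,-0.2,-0.2,-0.2,-0.2,-0.2,-0.2]' --pt "0 0 0.01" --pt "0 0 0.03" --pt "0 0 0.06" --pt "0 0 0.09" --pt "0 0 0.12" --pt "0 0 0.14" --pt "0 -0.03 0.15" --pt "0 -0.06 0.15" --roll '[0,0,0,0,0,0,0,0]'

```text
t: 27.6
ee_pos: [0.5871, 0.2031, 0.2433]
ee_rot: [0.973, 0.229, 0.002, -0.001]
force: [2.2, -1.6, 0.0]
width: 0.6
```

Emit:
arm_command --gripper '[-0.2,-0.2,-0.2,-0.2,-0.2,-0.2,-0.2,-0.2]' --pt "-0.01 -0.03 0" --pt "-0.03 -0.06 0" --pt "-0.05 -0.09 0" --pt "-0.07 -0.11 0" --pt "-0.09 -0.13 0" --pt "-0.11 -0.15 0" --pt "-0.12 -0.15 0" --pt "-0.12 -0.15 0" --roll '[0,0,0,0,0,0,0,0]'

```text
t: 28.27
ee_pos: [0.4654, 0.0509, 0.2407]
ee_rot: [0.974, 0.227, 0.0, 0.0]
force: [0.5, 0.7, 0.7]
width: 0.599
```

```bash
python3 - <<'E'
from h import *
import cv2
for n in ["scene","top"]: cv2.imwrite(f"pics/{n}9.png",manip.capture(n)[:,:,::-1])
o=manip.get_obs();print(o["ee_pos"],o["force"],o["t"])
E
```

```text
[0.46729754 0.05213809 0.24057658] [0.0127134  0.27572072 0.48641409] 28.3667
```

View pics/scene9.png

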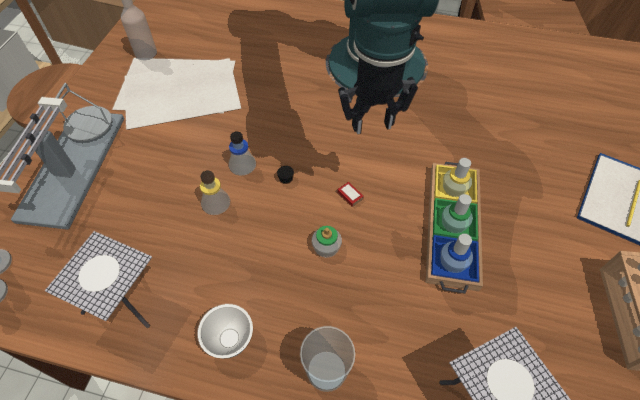

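View pics/top9.png

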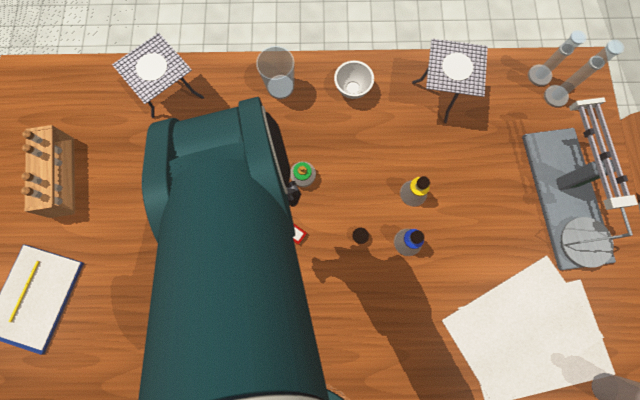

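The scene view shows all three burners upright in their own pockets, caps at about (463,165), (463,201) and (463,241). The flasks and the bare burner are at the same pixels as before, and the gripper is clear.

```bash
python3 -c "
from cell import manip
print(manip.job_done())"
```

```text
the job is handed in; nothing more can be done
None
```

All three capped burners are back in the tray, each standing upright in the pocket of its own collar's colour. I handed the job in at about 28 s of the 83 s allowed.

- **Placing:** I gripped each burner by its cap at 40 N and lowered the last few millimetres in 0.5–1 mm steps until the wrist force showed contact. I released only after that. The contact readings were about 2 N for yellow, 12 N for green and 6 N for blue.
- **Last checks:** In the final scene picture all three stand upright in the right pockets. The two flasks and the bare green burner are where they were, and the gripper is clear of everything. The force reading after backing away was near zero.
- **Limits of the checks:** The final top picture could not confirm the tray because the arm blocked its view. Close wrist views after release confirmed yellow and green, while blue was confirmed only in the scene picture. The camera measurements agreed with each other to within about 2 mm.

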